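# Switch off and level the counter griddle

## Task

Level the counter griddle: first turn its control knob fully anticlockwise to off. Then lay the spirit level on the middle of the cooking plate, standing on its narrow base and lengthwise across the griddle from its right side to its levelling foot on the left, let go of it, and turn the levelling foot until the bubble rests between its two lines. Finally press the spirit level down firmly onto the plate from above and finish while still pressing, with the bubble centred: do not let go at the end, and leave the other things on the counter where they are.

Things in the scene. Friction and masses are not known exactly. Their poses are not given: they have to be found in the camera images.
- griddle: Fixed feet of the steel counter griddle (300 mm deep, 340 wide, plate 120 mm up). Origin: on the counter under its middle; x to its back, y to its left (levelling-foot side). The front edge, towards the robot, is a control deck 80 mm deep, 100 mm up; a rim along the back rises 30 mm above the plate. The appliance tips about its two right-hand feet.
- plate: The tipping appliance with the flat dark cooking plate. Origin at its right-hand feet, 150 mm right of the middle, 12 mm above the counter; axes as the griddle's but tilted. At the start its left side is too low by 0.012 to 0.036 rad; the counter may be slightly out of true, so only the bubble tells when it is level.
- plate_mid (a point): Centre of the cooking plate's top surface (plate 210 mm front to back along x, 340 mm left-right along y), axes of the appliance.
- burner (a joint): Control knob on the middle of the front deck, upright axis, turned from above: angle in rad, 0 at the anticlockwise end stop (off), growing clockwise seen from above, up to 2.2; it starts somewhere between 0.6 and 1.3. Light friction (0.04 N m), stays where left.
- burner_grip (a point): On the control knob's axis at the height to grip its black bar handle (42 mm long along this x axis, 14 mm thick, 32 mm tall, its top 7 mm above here, a disc of 68 mm under it); the axes turn with it. At off the bar points straight to the back of the griddle.
- foot_grip (a point): On the upright axis of the levelling foot, 215 mm left of the griddle's middle, at the height to grip its steel bar handle (46 mm long along this x, 14 thick along y, 34 tall, top 16 above here, a disc of 52 mm below it). Clockwise from above raises the left side, 0.025 rad per rad; friction 0.15 N m, stays put. Needs 0.5 to 1.4 rad clockwise; its end is 0.5 rad or more past that.
- level: Spirit level, an aluminium bar with black ends, 200 mm long (x), 24 mm wide (y), 42 mm tall (z), 0.27 to 0.41 kg, lying loose on the counter to the right of the griddle, standing on its narrow base. Origin: centre of its underside. A vial with the bubble and two black lines is let into the middle of its top.
- level_top (a point): Centre of the level's top face, above the vial, 42 mm above its underside. The top may be pressed anywhere along the bar's middle third.
- bubble (a joint): Bubble in the vial: its distance from the middle along the level's x axis, in m, towards the level's higher end; 0.5 mm per 0.001 rad of slope (when at rest), at most 20 mm. It needs about a second to settle. The bubble is 14 mm long and lies between the lines within 3.5 mm of the middle.
- mug: Bystander on the counter, to be left alone: white mug. Origin at its underside.
- salt: Bystander on the counter, to be left alone: glass salt jar. Origin at its underside.
- spatula: Bystander on the counter, to be left alone: spatula. Origin at its underside.
- sauce: Bystander on the counter, to be left alone: amber sauce bottle. Origin at its underside.
- bowl: Bystander on the counter, to be left alone: steel bowl. Origin at its underside.
- tin: Bystander on the counter, to be left alone: tin can. Origin at its underside.
- wrench: Bystander on the counter, to be left alone: wrench. Origin at its underside.

How it is judged:
By the outcome, as a careful person would: the job done as asked, in the order asked, and still so for the second after the job is handed in, while the arm keeps its last pose, push and grip.
It also fails if it takes over 72 s, if anything falls off the work surface, if the arm or the gripper's body presses on something with over 40 N, if the wrist force passes 120 N, or if a joint passes its speed limit or range.

## Robot

A 6-joint arm with a two-finger parallel gripper is mounted at the origin on the work surface. World frame = base frame: x ahead of the robot, y to its left, z up, the work surface at z = 0. Lengths are in mm, angles in degrees, forces in N, time in s.
With the tool pointing down it reaches from about 300 to 850 mm from the base axis. Payload 4.2 kg.
Tool frame: the origin (TCP) lies midway between the tips of the shut fingers; the grasp point (between the pads) lies 19 mm behind it; x points along the fingers, y is the direction in which the jaws open and shut, and the axes are right-handed (so a half turn about x gives the same grasp; the last joint's range is limited). The gripper opens to 91 mm and grips with 3 to 60 N. Pads are 32 mm wide; open, the fingers measure 118 mm over their backs; the gripper's body (76 mm by 178 mm) begins 60 mm behind the grasp point.
Start: joints at [-75.344, 18.312, 89.639, -0, 72.044, -1.146], TCP at [156.585, -553.285, 213.976] pointing down, gripper open.
Joint ranges: [-177.97, 177.97], [-48.28, 115.42], [12.27, 149.76], [-77.06, 257.06], [2.81, 150.46], [-146.56, 146.56]. Speed limits (degrees/s): [147.25, 147.25, 180, 180, 180, 180].

## Interface

Orientations are given as [roll, pitch, yaw] about the fixed x, y, z axes, in that order (R = Rz(yaw) Ry(pitch) Rx(roll)).
In Python, from workcell import env gives the robot as it stands.
- The arm moves only by the shell command python3 -m handwheel 'ROWS' [FORCE]. ROWS is text: rows parted by semicolons, each of 7 numbers parted by spaces: the turn, a rotation vector about the tool's x, y, z in degrees, then the shift along the tool's x, y, z in m, then the finger opening in m, from 0 to 0.0912. In form: rx ry rz x y z grip; .... A call has 1 to 12 rows; each row is the pose to reach, as a shift and turn from the pose commanded when the call began, along the tool's axes at that moment; what a row does not reach only later rows make up. A row lasts 1/12 s, in which the tool goes at most 41.7 mm and 7.16 degrees, less where a joint would pass 70% of its speed; a pose out of reach is approached as far as the arm can. A call with a gripper value outside its range is refused whole. The fingers move at their own pace and stop on an object; FORCE is the grip in N (left out, the last holds). Time passes only in rows, so rows that repeat a pose let the fingers close. It gives the time, the measured TCP pose, the force and the opening at its end, in the units of the state.
- env.state(): the state, without advancing time (a new reading comes with each control period).
- env.grab_frame(name): name is "side" or "top"; returns the picture (384x512x3 uint8, red, green, blue); there is no depth.
- env.get_calibration(name): a dict with "mtx" (3x3 intrinsics, pixels), "T" (4x4, takes a point from camera to world coordinates). Camera axes: x right, y up, looking along -z (the intrinsics and any distortion apply to the point x, -y, -z); pixel columns grow to the right and rows downward; lengths in mm; the calibration is good to about 2 mm. A picture is of the moment at which its call begins. get_calibration takes no time and is no camera call.
- env.job_done(): hands the job in, once; it reports no verdict.
The state is a dict: "time_s": time; "qpos": joint angles; "qvel": joint speeds; "effort": joint torques, N m; "ee_pos": TCP position; "ee_rot": TCP orientation; "force": force on the tool from outside, world axes, zero at the start; "torque": the same for the moment, N m; "gripper_width": finger opening in mm.
Only numpy, scipy, OpenCV 4.12 (cv2) and the standard library are available. Lean on these libraries where they do the work, as an engineer would, in place of code of your own. Each camera call takes 0.05 s, during which the arm holds its last target. There are 200 camera calls.

## Working session

There is one attempt and no reset: what is moved stays moved. The work goes in short steps, Python scripts to look and compute and a shell command to move; the robot and the scene stay as the last step left them, time stands still between calls to the robot, and variables do not carry over. Pictures are saved under pics/ and viewed, on a budget of 10 in all, crops included, one or two more only if the job needs it, and the job is handed in when it is done.

```bash
ls; mkdir -p pics
python3 - <<'E'
from workcell import env
import cv2,numpy as np
s=env.state();print(s)
for n in("top","side"):
    c=env.get_calibration(n);print(n,{k:np.round(v,3).tolist() if k in("mtx","T") else v for k,v in c.items()})
    f=env.grab_frame(n);cv2.imwrite(f"pics/{n}0.png",f[:,:,::-1])
E
```

```text
pics
{'time_s': 0.0, 'qpos': array([-7.53430156e+01,  1.83511135e+01,  8.97086301e+01, -7.82116826e-04,
        7.20419879e+01, -1.14638654e+00]), 'qvel': array([-0.00218061,  0.04136531,  0.02380536,  0.11280405,  0.03076691,
       -0.01390299]), 'effort': array([-2.27105964e-03, -4.12461734e+01, -2.31975228e+01,  7.23268348e-02,
        4.58121684e-02, -1.53361298e-04]), 'ee_pos': array([ 156.45528055, -552.76978838,  213.11049061]), 'ee_rot': array([-90.72760245,  89.89826577, 105.07601031]), 'force': array([ 0.45087598,  0.80493493, -1.13856063]), 'torque': array([-0.00161929, -0.00314366,  0.00777649]), 'gripper_width': 91.42640009373021}
top {'mtx': [[465.081, 0.0, 259.706], [0.0, 465.081, 191.796], [0.0, 0.0, 1.0]], 'T': [[-0.009, 0.984, -0.178, 232.026], [-1.0, -0.01, -0.003, -63.257], [-0.004, 0.178, 0.984, 1680.537], [0.0, 0.0, 0.0, 1.0]]}
side {'mtx': [[489.097, 0.0, 256.423], [0.0, 489.097, 188.075], [0.0, 0.0, 1.0]], 'T': [[-0.881, 0.357, -0.311, -26.825], [-0.473, -0.68, 0.56, 899.307], [-0.011, 0.64, 0.768, 1429.666], [0.0, 0.0, 0.0, 1.0]]}
```

View pics/top0.png

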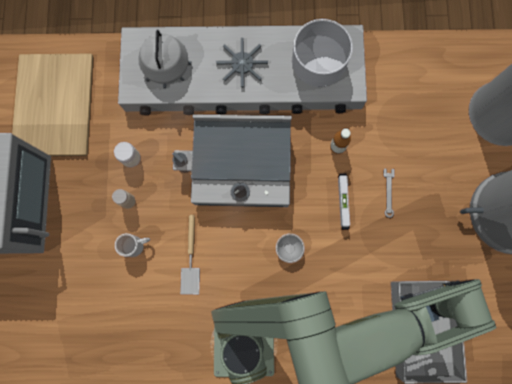

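View pics/side0.png

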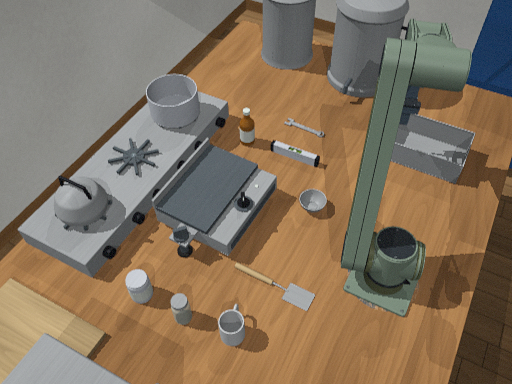

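Top view: griddle at px cols 193–291, rows 115–205, knob ≈(240,192), foot ≈(181,160), level ≈(344,202). Side view: the same with foot ≈(181,237), knob ≈(243,202), level ≈(295,153). Zooming in for angles.

```bash
cat > h.py <<'E'
import numpy as np,cv2
from workcell import env
from scipy.spatial.transform import Rotation as R
def ray(n,u,v):
    c=env.get_calibration(n);K=c["mtx"];T=c["T"]
    d=cv2.undistortPoints(np.array([[[u,v]]],float),K,c.get("dist"))[0,0] if c.get("dist") is not None else [(u-K[0,2])/K[0,0],(v-K[1,2])/K[1,1]]
    return T[:3,3],T[:3,:3]@np.array([d[0],-d[1],-1])
def onz(n,u,v,z):
    o,d=ray(n,u,v);return o+d*(z-o[2])/d[2]
def tri(a,b):
    (o1,d1),(o2,d2)=ray("top",*a),ray("side",*b)
    s=np.linalg.lstsq(np.c_[d1,-d2],o2-o1,rcond=None)[0]
    p,q=o1+d1*s[0],o2+d2*s[1];return (p+q)/2,np.linalg.norm(p-q)
def grab(n,box,k,name):
    f=env.grab_frame(n)[:,:,::-1];x0,y0,x1,y1=box
    cv2.imwrite("pics/"+name,cv2.resize(f[y0:y1,x0:x1],None,fx=k,fy=k,interpolation=cv2.INTER_CUBIC));return f
E
python3 - <<'E'
from h import *
t=cv2.imread("pics/top0.png");s=cv2.imread("pics/side0.png")
a=cv2.resize(t[105:240,165:360],None,fx=4,fy=4,interpolation=cv2.INTER_CUBIC)
cv2.imwrite("pics/topz.png",a)
b=cv2.resize(s[105:265,150:330],None,fx=4,fy=4,interpolation=cv2.INTER_CUBIC)[:600]
cv2.imwrite("pics/sidez.png",b)
E
```

```text
(no output)
```

View pics/topz.png

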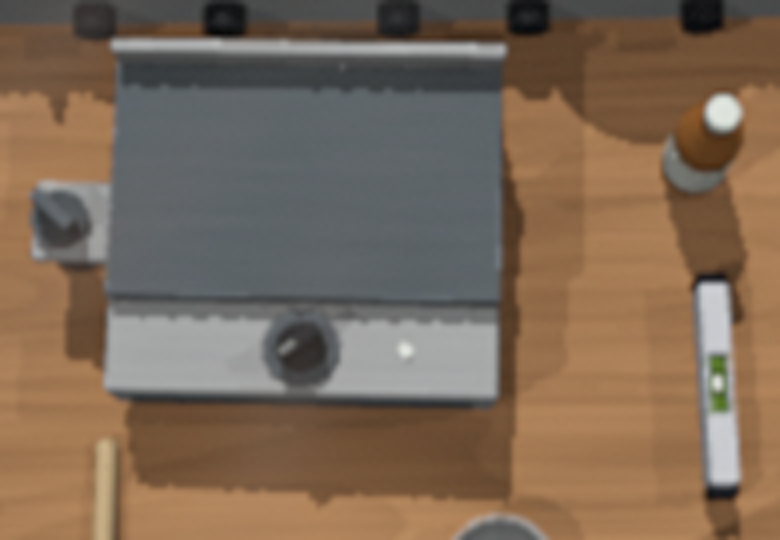

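View pics/sidez.png

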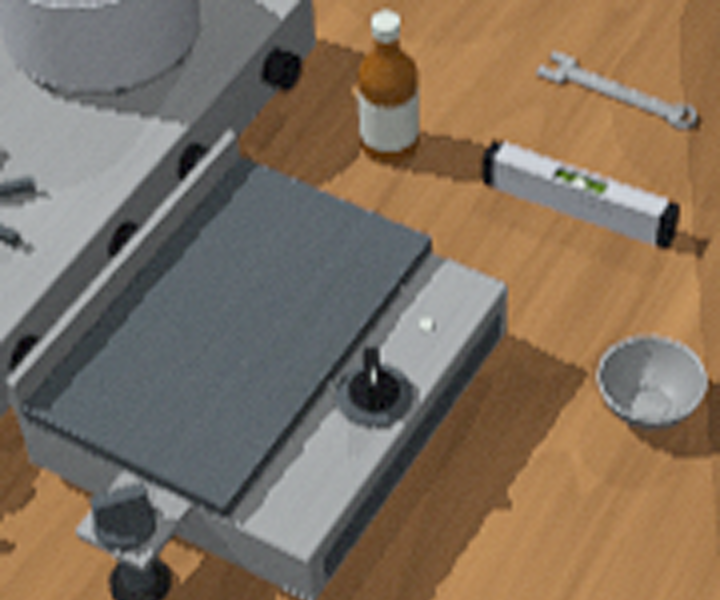

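Top crop: knob disc centre (301,350), foot handle ≈(60,215), plate front corners (107,297)/(499,301), level ends (711,278)/(723,495). Side crop: knob disc (375,390), foot bar ≈(122,512), level ends (490,163)/(668,222).

Run:
```python
from h import *
np.set_printoptions(precision=1,suppress=True)
T=lambda x,y:(165+(x+.5)/4-.5,105+(y+.5)/4-.5)
S=lambda x,y:(150+(x+.5)/4-.5,105+(y+.5)/4-.5)
P=lambda n,x,y,z:onz(n,*(T if n=="top" else S)(x,y),z)
for nm,a,b in [("knobdisc",(301,350),(375,393)),("foot top",(58,212),(121,500)),("vial",(718,383),(581,180)),("plFL",(107,297),(226,510)),("plFR",(499,301),(430,240)),("deckFR",(497,396),(505,288)),("deckFL",(105,391),(314,560))]:
    print(nm,*tri(T(*a),S(*b)))
print("level top A,B,vial z42",P("top",711,278,42),P("top",723,495,42),P("top",718,383,42))
print(" side",P("side",500,146,42),P("side",670,205,42),P("side",581,180,42))
for z in(112,120):print("plate FL FR",z,P("top",107,297,z),P("top",499,301,z))
print("deck FL FR",P("top",105,391,100),P("top",497,400,100))
print("rim BL,BR z150",P("top",112,44,150),P("top",506,48,150))
print("knob bar top highlight",P("top",280,355,140),P("top",297,340,140), "disc",P("top",301,350,105))
print("side bar",P("side",373,350,140),P("side",373,380,140))
print("foot bar top edges",P("top",38,195,120),P("top",78,225,120),"side",P("side",92,503,120),P("side",145,488,120))
c=env.get_calibration("top");print(c.keys())
```

```text
knobdisc [518.7   9.6  99.8] 1.2871716670657756
foot top [637.7 218.1 123.5] 1.7271247861741013
vial [ 495.3 -360.6   37.5] 0.6156031400180477
plFL [565.4 177.  105.7] 0.3944212349070259
plFR [ 557.3 -161.8  110.2] 0.1295049693276854
deckFR [ 478.5 -159.6   87.4] 0.750291814747038
deckFL [483.5 178.7  92.8] 3.0439934638927792
level top A,B,vial z42 [ 590.7 -357.3   42. ] [ 394.8 -359.9   42. ] [ 494.9 -359.7   42. ]
 side [ 585.6 -361.9   42. ] [ 402. -366.   42.] [ 493.3 -356.5   42. ]
plate FL FR 112 [563.9 176.  112. ] [ 557.  -161.6  112. ]
plate FL FR 120 [562.2 174.8 120. ] [ 555.3 -161.1  120. ]
deck FL FR [483.8 178.1 100. ] [ 472.7 -158.9  100. ]
rim BL,BR z150 [778.7 169.7 150. ] [ 771.5 -169.9  150. ]
knob bar top highlight [506.7  25.3 140. ] [519.4  10.9 140. ] disc [517.1   9.2 105. ]
side bar [527.   -3.2 140. ] [511.1  25.3 140. ]
foot bar top edges [653.1 236.1 120. ] [626.  200.9 120. ] side [659.7 230.  120. ] [629.7 197.3 120. ]
dict_keys(['mtx', 'T'])
```

Run:
```python
from h import *
t=cv2.imread("pics/top0.png");s=cv2.imread("pics/side0.png")
z=lambda i,x,y,w,h,k:cv2.resize(i[y:y+h,x:x+w],None,fx=k,fy=k,interpolation=cv2.INTER_CUBIC)
a=z(t,166,146,32,28,12);b=z(t,224,178,32,28,12);c=z(s,166,222,32,28,12);d=z(s,228,188,32,28,12)
cv2.imwrite("pics/four.png",np.vstack([np.hstack([a,b]),np.hstack([c,d])])[:600])
```

```text
(no output)
```

View pics/four.png

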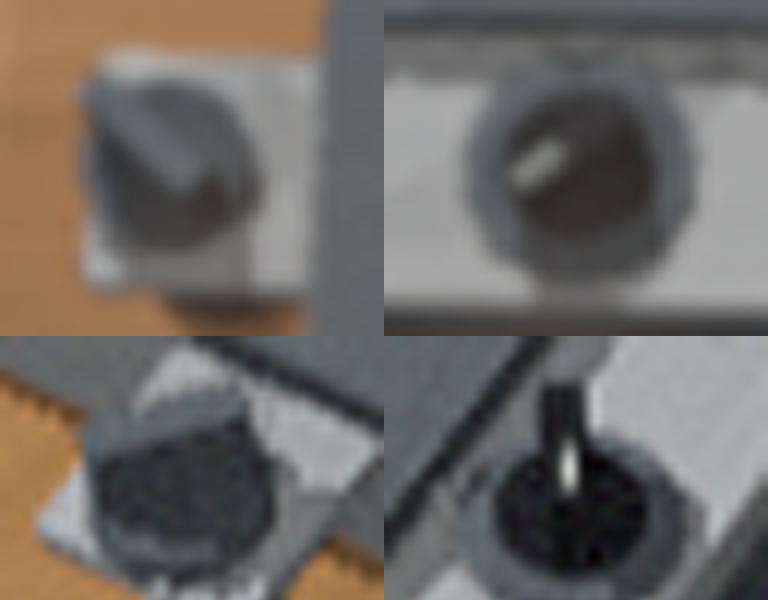

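Knob bar is ≈55° clockwise (down-left mark to up-right), foot bar ≈45° anticlockwise of x. Now compute the first move.

```bash
cat >> h.py <<'E'
def cmd(p,yaw,tilt=None):
    "shift (m) and turn (deg) in tool axes to bring TCP to p (mm), pointing down, jaw (y) along yaw"
    s=env.state();Q=R.from_euler("xyz",s["ee_rot"],degrees=True)
    best=None
    for k in(0,180):
        a=np.radians(yaw+k);x=np.array([0,0,-1.]);y=np.array([np.cos(a),np.sin(a),0])
        G=R.from_matrix(np.c_[x,y,np.cross(x,y)]);r=(Q.inv()*G).as_rotvec(degrees=True)
        if best is None or np.linalg.norm(r)<np.linalg.norm(best):best=r
    sh=Q.inv().apply(np.array(p)-s["ee_pos"])/1000
    print("t",round(s["time_s"],2),"turn",best.round(1),"shift",sh.round(4),"q6",s["qpos"][5].round(1),"F",s["force"].round(1))
E
python3 - <<'E'
from h import *
np.set_printoptions(precision=4,suppress=True)
F=lambda x,y:(166+(x+.5)/12-.5,146+(y+.5)/12-.5)
FS=lambda x,y:(166+(x+.5)/12-.5,222+(y-336+.5)/12-.5)
K=lambda x,y:(224+(x-384+.5)/12-.5,178+(y+.5)/12-.5)
KS=lambda x,y:(228+(x-384+.5)/12-.5,188+(y-336+.5)/12-.5)
print("foottop",*tri(F(148,132),FS(165,425)))
print("mark",*tri(K(540,165),KS(569,468)), "disc c",*tri(K(578,172),KS(578,510)))
print("disc@105",onz("top",*K(578,172),105),onz("side",*KS(578,510),105))
print(R.from_euler("xyz",env.state()["ee_rot"],degrees=True).as_matrix())
for y in (30,35):cmd([518,9,200],y)
E
```

```text
foottop [638.4802 220.7652 130.6893] 0.7515380940254194
mark [514.3552  18.9821 136.8951] 0.1074217808037503 disc c [517.8786   9.7284 105.2835] 0.11288579984217284
disc@105 [517.9848   9.759  105.    ] [517.9381   9.528  105.    ]
[[-0.0004  0.2723 -0.9622]
 [ 0.0015 -0.9622 -0.2723]
 [-1.     -0.0016 -0.    ]]
t 0.1 turn [75.8  0.1  0.1] shift [ 0.0139 -0.4421 -0.5009] q6 -1.1 F [-0.2 -0.3 -0.2]
t 0.1 turn [70.8  0.1  0.1] shift [ 0.0139 -0.4421 -0.5009] q6 -1.1 F [-0.2 -0.3 -0.2]
```

```bash
R0="71 0 0 0.01 -0.442 -0.501 0.04"; true
python3 -m handwheel '71 0 0 0.01 -0.442 -0.501 0.04;71 0 0 0.01 -0.442 -0.501 0.04;71 0 0 0.01 -0.442 -0.501 0.04;71 0 0 0.01 -0.442 -0.501 0.04;71 0 0 0.01 -0.442 -0.501 0.04;71 0 0 0.01 -0.442 -0.501 0.04;71 0 0 0.01 -0.442 -0.501 0.04;71 0 0 0.01 -0.442 -0.501 0.04;71 0 0 0.01 -0.442 -0.501 0.04;71 0 0 0.01 -0.442 -0.501 0.04;71 0 0 0.01 -0.442 -0.501 0.04;71 0 0 0.01 -0.442 -0.501 0.04' 20
python3 -c "
from h import *
cmd([518,9.5,190],35)"
```

```text
time_s: 1.1
ee_pos: [403.3, -171.4, 207.1]
ee_rot: [115.3, 90.0, -120.1]
force: [0.9, -1.0, 0.9]
gripper_width: 40.2
t 1.1 turn [-0.5 -0.  -0. ] shift [ 0.0169 -0.1971  0.0839] q6 121.0 F [ 0.9 -1.   0.9]
```

```bash
python3 -m handwheel '0 0 0 0 -0.15 0.064 0.04;0 0 0 0 -0.15 0.064 0.04;0 0 0 0 -0.15 0.064 0.04;0 0 0 0 -0.15 0.064 0.04;0 0 0 0 -0.15 0.064 0.04;0 0 0 0 -0.15 0.064 0.04;0 0 0 0 -0.15 0.064 0.04;0 0 0 0 -0.15 0.064 0.04'
python3 -c "
from h import *
cmd([518,9.5,150],35)
grab('top',(215,165,265,215),8,'k.png');f=grab('side',(205,165,275,215),8,'k1.png')
a=cv2.imread('pics/k.png');b=cv2.imread('pics/k1.png');cv2.imwrite('pics/k2.png',np.hstack([a[:,:220] if 0 else a,b])[:600,:800])
"
```

```text
time_s: 1.77
ee_pos: [488.9, -35.4, 207.0]
ee_rot: [77.0, 89.9, -158.3]
force: [-0.1, -0.6, -0.4]
gripper_width: 40.3
t 1.77 turn [-0.3  0.  -0.1] shift [ 0.0569 -0.0495  0.0203] q6 139.8 F [-0.1 -0.6 -0.4]
```

```bash
python3 -m handwheel '0 0 0 0.05 -0.0495 0.0203 0.04;0 0 0 0.05 -0.0495 0.0203 0.04;0 0 0 0.05 -0.0495 0.0203 0.04;0 0 0 0.05 -0.0495 0.0203 0.04;0 0 0 0.05 -0.0495 0.0203 0.04'
python3 -c "
from h import *
cmd([518,9.5,112],35)"
```

```text
time_s: 2.28
ee_pos: [518.7, 9.4, 157.8]
ee_rot: [178.7, 90.0, -56.5]
force: [-0.0, 0.4, -0.8]
gripper_width: 40.2
t 2.28 turn [-0.2 -0.  -0. ] shift [0.0458 0.0005 0.0005] q6 145.1 F [-0.   0.4 -0.8]
```

```bash
python3 -m handwheel '0 0 0 0.02 0 0 0.04;0 0 0 0.035 0 0 0.04;0 0 0 0.045 0 0 0.04;0 0 0 0.045 0 0 0.04;0 0 0 0.045 0 0 0.0;0 0 0 0.045 0 0 0.0;0 0 0 0.045 0 0 0.0;0 0 0 0.045 0 0 0.0;0 0 0 0.045 0 0 0.0' 15
python3 -c "
from h import *
s=env.state();print(s['torque'].round(2))
cmd([518,9.5,112],35)"
```

```text
time_s: 3.03
ee_pos: [518.2, 9.7, 112.9]
ee_rot: [118.4, 89.9, -116.7]
force: [-1.2, -1.9, 4.6]
gripper_width: 13.8
[-0.43  0.47 -0.07]
t 3.03 turn [-0.2 -0.1 -0.1] shift [ 0.0009  0.0003 -0.    ] q6 145.1 F [-1.2 -1.9  4.6]
```

```bash
python3 -m handwheel '-6 0 0 0 0 0 0;-12 0 0 0 0 0 0;-18 0 0 0 0 0 0;-24 0 0 0 0 0 0;-30 0 0 0 0 0 0;-36 0 0 0 0 0 0;-42 0 0 0 0 0 0;-48 0 0 0 0 0 0;-51 0 0 0 0 0 0;-51 0 0 0 0 0 0;-51 0 0 0 0 0 0'
python3 -c "
from h import *
s=env.state();print(s['torque'].round(2))
cmd([518,9.5,112],90-1.2)"
```

```text
time_s: 3.95
ee_pos: [517.4, 8.2, 112.9]
ee_rot: [64.8, 89.7, -119.3]
force: [-4.5, -7.2, 7.4]
gripper_width: 13.8
[-1.63  0.94  0.01]
t 3.95 turn [-2.9  0.1 -0.3] shift [ 0.0008 -0.0013 -0.0005] q6 94.1 F [-4.5 -7.2  7.4]
```

```bash
python3 -m handwheel '-2 0 0 0 0 0 0;-4 0 0 0 0 0 0;-5 0 0 0 0 0 0;-5 0 0 0 0 0 0'
python3 -c "
from h import *
s=env.state();print(s['torque'].round(2))
cmd([518,9.5,112],90-1.2)"
```

```text
time_s: 4.28
ee_pos: [517.3, 8.2, 112.8]
ee_rot: [55.0, 89.7, -124.2]
force: [-4.5, -8.1, 6.0]
gripper_width: 14.9
[-1.7   0.99 -0.56]
t 4.28 turn [ 2.   0.2 -0.2] shift [ 0.0008 -0.0013 -0.0007] q6 89.1 F [-4.5 -8.1  6. ]
```

```bash
python3 -m handwheel '0 0 0 0 0 0 0.045;0 0 0 0 0 0 0.045;0 0 0 0 0 0 0.045;0 0 0 -0.04 0 0 0.045;0 0 0 -0.08 0 0 0.045;0 0 0 -0.09 0 0 0.045;0 0 0 -0.09 0 0 0.045'
python3 -c "
from h import *
cmd([493,-359,190],90.8)
a=grab('top',(215,165,265,215),8,'k.png')"
```

```text
time_s: 4.87
ee_pos: [521.3, 10.9, 205.9]
ee_rot: [-178.5, 89.5, 2.3]
force: [-0.2, 0.1, 0.8]
gripper_width: 44.8
t 4.87 turn [ 0.  -0.5  0. ] shift [0.0155 0.3694 0.0338] q6 89.1 F [-0.2  0.1  0.8]
```

```bash
python3 -m handwheel '0 0 0 0 0.369 0.034 0.06;0 0 0 0 0.369 0.034 0.06;0 0 0 0 0.369 0.034 0.06;0 0 0 0 0.369 0.034 0.06;0 0 0 0 0.369 0.034 0.06;0 0 0 0 0.369 0.034 0.06;0 0 0 0 0.369 0.034 0.06;0 0 0 0 0.369 0.034 0.06;0 0 0 0 0.369 0.034 0.06;0 0 0 0 0.369 0.034 0.06;0 0 0 0 0.369 0.034 0.06;0 0 0 0 0.369 0.034 0.06'
python3 -m handwheel '0 0 0 0 0 0 0.06;0 0 0 0 0 0 0.06'
python3 -c "
from h import *
cmd([493,-359,60],90.8)
a=grab('top',(224,164,256,204),10,'k.png');a=grab('side',(205,165,275,215),6,'k1.png')
a=cv2.imread('pics/k.png');b=cv2.imread('pics/k1.png');b=cv2.copyMakeBorder(b,0,a.shape[0]-b.shape[0],0,0,0);cv2.imwrite('pics/k2.png',np.hstack([a,b]))"
```

```text
time_s: 5.92
ee_pos: [489.2, -357.9, 200.0]
ee_rot: [-47.1, 89.8, 133.7]
force: [-0.3, 0.6, -0.7]
gripper_width: 60.0
time_s: 6.08
ee_pos: [490.1, -357.4, 201.8]
ee_rot: [-50.5, 89.9, 130.4]
force: [-0.9, -0.5, 0.6]
gripper_width: 60.1
t 6.08 turn [0.1 0.  0.1] shift [ 0.1418  0.0018 -0.003 ] q6 51.9 F [-0.9 -0.5  0.6]
```

View pics/k2.png

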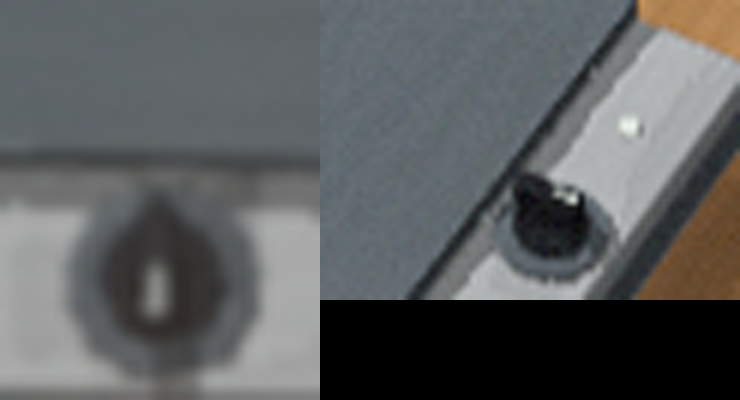

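The knob's white mark now runs straight front-to-back (155,265–315): off. Now descend onto the level.

```bash
python3 -m handwheel '0 0 0 0.04 0.0018 -0.003 0.06;0 0 0 0.08 0.0018 -0.003 0.06;0 0 0 0.12 0.0018 -0.003 0.06;0 0 0 0.15 0.0018 -0.003 0.06;0 0 0 0.17 0.0018 -0.003 0.06;0 0 0 0.185 0.0018 -0.003 0.06;0 0 0 0.188 0.0018 -0.003 0.06;0 0 0 0.188 0.0018 -0.003 0.06'
python3 -m handwheel '0 0 0 0 0 0 0;0 0 0 0 0 0 0;0 0 0 0 0 0 0;0 0 0 0 0 0 0;0 0 0 0 0 0 0;0 0 0 0 0 0 0' 30
python3 -c "
from h import *
cmd([493,-359,13],90.8)"
```

```text
time_s: 6.85
ee_pos: [492.7, -359.8, 13.5]
ee_rot: [-37.3, 89.9, 143.5]
force: [-0.2, -0.2, 0.1]
gripper_width: 60.3
time_s: 7.35
ee_pos: [493.3, -361.4, 14.9]
ee_rot: [123.8, 89.9, -55.4]
force: [-1.2, -0.3, 3.9]
gripper_width: 23.9
t 7.35 turn [ 0.  -0.1 -0.1] shift [ 0.0019 -0.0024  0.0003] q6 51.9 F [-1.2 -0.3  3.9]
```

```bash
python3 -m handwheel '0 0 0 -0.04 0 0 0;0 0 0 -0.08 0 0 0;0 0 0 -0.12 0 0 0;0 0 0 -0.16 0 0 0;0 0 0 -0.2 0 0 0;0 0 0 -0.2 0 0 0;0 0 0 -0.2 0 0 0' 
python3 -c "
from h import *
cmd([664.5,6.5,190],178.8)"
```

```text
time_s: 7.93
ee_pos: [493.7, -361.3, 216.5]
ee_rot: [141.5, 89.7, -37.7]
force: [0.2, 1.1, -3.9]
gripper_width: 23.7
t 7.93 turn [-88.   -0.   -0.3] shift [ 0.0261 -0.3655 -0.1758] q6 51.9 F [ 0.2  1.1 -3.9]
```

```bash
python3 -m handwheel '-88 0 0 0.0 -0.3655 -0.176 0;-88 0 0 0.0 -0.3655 -0.176 0;-88 0 0 0.0 -0.3655 -0.176 0;-88 0 0 0.0 -0.3655 -0.176 0;-88 0 0 0.0 -0.3655 -0.176 0;-88 0 0 0.0 -0.3655 -0.176 0;-88 0 0 0.0 -0.3655 -0.176 0;-88 0 0 0.0 -0.3655 -0.176 0;-88 0 0 0.0 -0.3655 -0.176 0;-88 0 0 0.0 -0.3655 -0.176 0;-88 0 0 0.0 -0.3655 -0.176 0;-88 0 0 0.0 -0.3655 -0.176 0' 
python3 -m handwheel '-10 0 0 0 0 0 0;-10 0 0 0 0 0 0;-10 0 0 0 0 0 0'
python3 -c "
from h import *
cmd([664.5,6.5,145],178.8)"
```

```text
time_s: 8.93
ee_pos: [662.8, 9.7, 210.0]
ee_rot: [-87.9, 89.6, 179.4]
force: [-0.6, 0.1, -3.8]
gripper_width: 24.0
time_s: 9.18
ee_pos: [662.3, 7.4, 210.7]
ee_rot: [-96.3, 89.6, -179.5]
force: [-0.0, 0.1, -4.1]
gripper_width: 24.2
t 9.18 turn [ 8.  -0.   0.4] shift [0.0657 0.0025 0.0012] q6 -7.2 F [-0.   0.1 -4.1]
```

```bash
python3 -m handwheel '5 0 0 0.02 0.0025 0.001 0;8 0 0 0.04 0.0025 0.001 0;8 0 0 0.055 0.0025 0.001 0;8 0 0 0.065 0.0025 0.001 0;8 0 0 0.065 0.0025 0.001 0;8 0 0 0.065 0.0025 0.001 0' 
python3 -c "
from h import *
cmd([664.5,6.5,130],178.8)"
```

```text
time_s: 9.68
ee_pos: [665.9, 6.4, 148.0]
ee_rot: [-87.5, 89.9, -178.8]
force: [0.2, -0.6, -2.8]
gripper_width: 23.8
t 9.68 turn [-0.1  0.   0.1] shift [ 0.018  -0.0013 -0.0001] q6 0.9 F [ 0.2 -0.6 -2.8]
```

Lower to contact in small steps.

```bash
python3 -m handwheel '0 0 0 0.004 -0.001 0 0;0 0 0 0.007 -0.001 0 0;0 0 0 0.009 -0.001 0 0;0 0 0 0.01 -0.001 0 0;0 0 0 0.01 -0.001 0 0'
python3 -m handwheel '0 0 0 0.002 0 0 0;0 0 0 0.003 0 0 0;0 0 0 0.003 0 0 0;0 0 0 0.003 0 0 0'
python3 -c "
from h import *
s=env.state();print(s['torque'].round(2));cmd([664.5,6.5,130],178.8)"
```

```text
time_s: 10.1
ee_pos: [665.4, 6.5, 139.3]
ee_rot: [50.0, 90.0, -41.2]
force: [-0.6, 0.3, -4.3]
gripper_width: 24.0
time_s: 10.43
ee_pos: [665.4, 6.5, 136.1]
ee_rot: [-44.3, 90.0, -135.6]
force: [-0.3, -0.2, -2.9]
gripper_width: 24.1
[ 0.04 -0.1   0.01]
t 10.43 turn [-0.1  0.   0. ] shift [ 0.0061 -0.0009  0.    ] q6 0.8 F [-0.3 -0.2 -2.9]
```

```bash
python3 -m handwheel '0 0 0 0.001 0 0 0;0 0 0 0.002 0 0 0;0 0 0 0.002 0 0 0;0 0 0 0.002 0 0 0'
python3 -c "
from h import *
s=env.state();print(s['torque'].round(2))"
python3 -m handwheel '0 0 0 0.001 0 0 0;0 0 0 0.001 0 0 0;0 0 0 0.001 0 0 0'
python3 -c "
from h import *
s=env.state();print(s['torque'].round(2))"
```

```text
time_s: 10.77
ee_pos: [665.4, 6.5, 134.1]
ee_rot: [-63.7, 90.0, -154.9]
force: [0.0, 0.1, -3.0]
gripper_width: 24.0
[-0.07 -0.11  0.02]
time_s: 11.02
ee_pos: [665.6, 6.5, 133.4]
ee_rot: [77.7, 90.0, -13.6]
force: [-0.6, 0.8, -3.0]
gripper_width: 23.6
[-0.06 -0.1   0.02]
```

```bash
for i in 1; do python3 -m handwheel '0 0 0 0.001 0 0 0;0 0 0 0.0015 0 0 0;0 0 0 0.0015 0 0 0;0 0 0 0.0015 0 0 0'; done
python3 -c "
from h import *
s=env.state();print(s['torque'].round(2),s['force'].round(1))"
python3 -m handwheel '0 0 0 0.001 0 0 0;0 0 0 0.0015 0 0 0;0 0 0 0.0015 0 0 0;0 0 0 0.0015 0 0 0'
python3 -c "
from h import *
s=env.state();print(s['torque'].round(2))"
```

```text
time_s: 11.35
ee_pos: [665.8, 6.7, 132.5]
ee_rot: [94.6, 89.9, 3.4]
force: [-0.4, 1.8, 3.5]
gripper_width: 23.8
[-0.32  0.15 -0.11] [-0.4  1.8  3.5]
time_s: 11.68
ee_pos: [665.8, 7.0, 131.4]
ee_rot: [117.8, 89.9, 26.6]
force: [-1.0, 2.6, 6.8]
gripper_width: 24.1
[ 0.06  0.34 -0.03]
```

```bash
python3 -m handwheel '0 0 0 0 0 0 0.03;0 0 0 0 0 0 0.05;0 0 0 0 0 0 0.06;0 0 0 0 0 0 0.06;0 0 0 -0.02 0 0 0.06;0 0 0 -0.06 0 0 0.06;0 0 0 -0.1 0 0 0.06;0 0 0 -0.1 0 0 0.06;0 0 0 -0.1 0 0 0.06'
python3 -c "
from h import *
cmd([638.5,220,190],-45)"
```

```text
time_s: 12.43
ee_pos: [666.9, 6.3, 233.2]
ee_rot: [89.3, 89.6, -2.0]
force: [-0.2, 1.4, -0.8]
gripper_width: 60.4
t 12.43 turn [43.7 -0.1 -0.3] shift [ 0.043  -0.0334 -0.213 ] q6 0.8 F [-0.2  1.4 -0.8]
```

```bash
python3 -m handwheel '44 0 0 0.01 -0.0334 -0.213 0.035;44 0 0 0.02 -0.0334 -0.213 0.035;44 0 0 0.04 -0.0334 -0.213 0.035;44 0 0 0.04 -0.0334 -0.213 0.035;44 0 0 0.04 -0.0334 -0.213 0.035;44 0 0 0.04 -0.0334 -0.213 0.035;44 0 0 0.04 -0.0334 -0.213 0.035;44 0 0 0.04 -0.0334 -0.213 0.035;44 0 0 0.04 -0.0334 -0.213 0.035;44 0 0 0.04 -0.0334 -0.213 0.035'
python3 -c "
from h import *
cmd([638.5,220,140],-45)
t=env.grab_frame('top')[:,:,::-1];s=env.grab_frame('side')[:,:,::-1]
cv2.imwrite('pics/t1.png',t);cv2.imwrite('pics/s1.png',s)
z=lambda i,x,y,w,h,k:cv2.resize(i[y:y+h,x:x+w],None,fx=k,fy=k,interpolation=cv2.INTER_CUBIC)
cv2.imwrite('pics/c1.png',np.vstack([z(t,160,120,130,50,6)[:, :780],z(s,170,150,100,50,6)[:, :600] if 0 else z(s,160,140,130,50,6)]))"
```

```text
time_s: 13.27
ee_pos: [636.6, 219.4, 189.4]
ee_rot: [-13.0, 89.9, -148.3]
force: [-0.4, -0.5, 0.0]
gripper_width: 35.3
t 13.27 turn [-0.3  0.1  0. ] shift [ 0.0494  0.0009 -0.0019] q6 63.3 F [-0.4 -0.5  0. ]
```

View pics/c1.png

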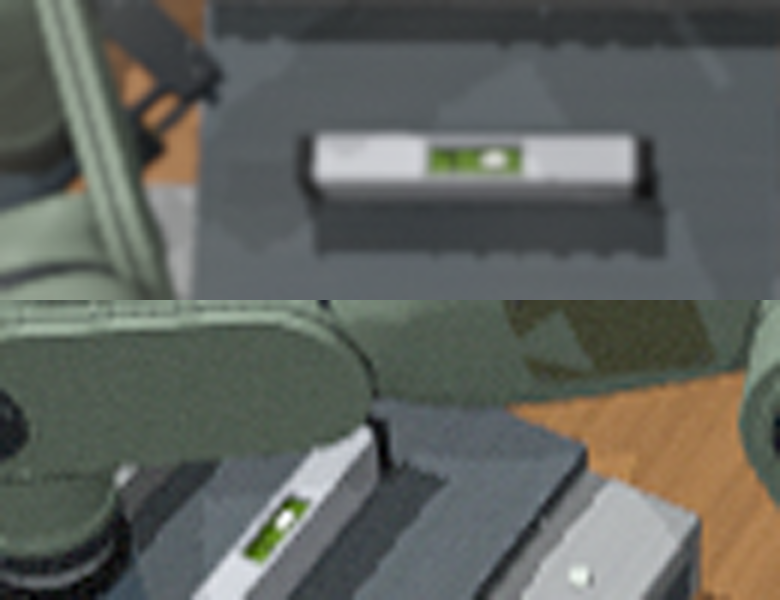

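Level stands on the plate, vial at (430–522,160) with bubble at (494,160), i.e. ≈10 mm right of centre → ≈0.85 rad of foot needed. Now descend on the foot handle.

```bash
python3 -m handwheel '0 0 0 0.03 0.001 -0.002 0.035;0 0 0 0.055 0.001 -0.002 0.035;0 0 0 0.07 0.001 -0.002 0.035;0 0 0 0.08 0.001 -0.002 0.035;0 0 0 0.087 0.001 -0.002 0.035;0 0 0 0.087 0.001 -0.002 0.035;0 0 0 0.087 0.001 -0.002 0.035'
python3 -m handwheel '0 0 0 0 0 0 0;0 0 0 0 0 0 0;0 0 0 0 0 0 0;0 0 0 0 0 0 0;0 0 0 0 0 0 0' 25
python3 -c "
from h import *
s=env.state();print(s['torque'].round(2))
cmd([638.5,220,102],-45)"
```

```text
time_s: 13.95
ee_pos: [639.8, 220.7, 104.5]
ee_rot: [151.3, 89.8, 16.1]
force: [1.0, -0.5, 0.1]
gripper_width: 35.1
time_s: 14.37
ee_pos: [639.3, 221.4, 104.8]
ee_rot: [153.8, 89.9, 18.6]
force: [-0.9, 1.5, 8.1]
gripper_width: 14.1
[-0.33 -0.04  0.24]
t 14.37 turn [-0.2 -0.1 -0.1] shift [0.0028 0.0004 0.0016] q6 63.3 F [-0.9  1.5  8.1]
```

```bash
python3 -m handwheel '5 0 0 0 0 0 0;10 0 0 0 0 0 0;15 0 0 0 0 0 0;20 0 0 0 0 0 0;24 0 0 0 0 0 0;24 0 0 0 0 0 0;24 0 0 0 0 0 0'
python3 -c "
from h import *
s=env.state();print(s['torque'].round(2))"
```

```text
time_s: 14.95
ee_pos: [640.3, 219.2, 108.1]
ee_rot: [137.0, 89.7, -22.2]
force: [-4.3, -6.3, 19.8]
gripper_width: 13.9
[-1.41  0.32  0.08]
```

```bash
python3 -m handwheel '0 0 0 -0.003 0 0 0;5 0 0 -0.004 0 0 0;10 0 0 -0.005 0 0 0;15 0 0 -0.006 0 0 0;20 0 0 -0.0068 0 0 0;20 0 0 -0.0068 0 0 0;20 0 0 -0.0068 0 0 0;20 0 0 -0.0068 0 0 0;20 0 0 -0.0068 0 0 0;20 0 0 -0.0068 0 0 0;20 0 0 -0.0068 0 0 0;20 0 0 -0.0068 0 0 0'
cat >> h.py <<'E'
def bubble():
    f=env.grab_frame("top")[:,:,::-1];k=8;x0,y0,x1,y1=205,132,275,162
    z=cv2.resize(f[y0:y1,x0:x1],None,fx=k,fy=k,interpolation=cv2.INTER_CUBIC)
    h=cv2.cvtColor(z,cv2.COLOR_BGR2HSV);g=cv2.inRange(h,(30,70,30),(60,255,255))
    m=cv2.morphologyEx(g,cv2.MORPH_OPEN,np.ones((3,3)));n,l,st,_=cv2.connectedComponentsWithStats(cv2.dilate(m,np.ones((9,9))))
    i=1+st[1:,4].argmax();m=m*(l==i);x,y,w,hh=cv2.boundingRect(m);r=slice(y+hh//3,y+hh-hh//3)
    p=(h[r,x:x+w,2].astype(float)*(1-h[r,x:x+w,1]/255.)).mean(0)
    wt=np.clip(p-np.median(p)-20,0,None);cen=(wt*np.arange(w)).sum()/wt.sum()
    print("vial px",x/k+x0,w/k,"bubble off centre mm (right +)",round((cen-(w-1)/2)/k*3.35,2),"profile",p[::4].astype(int).tolist())
    return z
E
python3 -c "
from h import *
s=env.state();print(s['torque'].round(2),s['force'].round(1),s['ee_pos'].round(1))
bubble()
f=cv2.imread('pics/t1.png')
class E:
    pass
import h
o=env.grab_frame
class W:
    def grab_frame(self,n): return f[:,:,::-1]
h.env=W();h.bubble()"
```

```text
time_s: 15.95
ee_pos: [640.1, 217.1, 111.7]
ee_rot: [118.4, 89.6, -60.8]
force: [0.5, -9.9, 7.5]
gripper_width: 14.0
[-1.61 -0.54 -0.03] [ 0.5 -9.9  7.5] [640.1 217.1 111.7]
vial px 232.5 6.0 bubble off centre mm (right +) 5.16 profile [84, 61, 47, 44, 44, 42, 41, 39, 40, 39, 55, 83]
vial px 231.875 8.375 bubble off centre mm (right +) 7.35 profile [93, 66, 49, 47, 46, 47, 46, 45, 47, 50, 53, 54, 51, 50, 56, 72, 103]
```

```bash
python3 -c "
from h import *
t=env.grab_frame('top')[:,:,::-1];cv2.imwrite('pics/t2.png',t)
s=env.grab_frame('side')[:,:,::-1];cv2.imwrite('pics/s2.png',s)
z=lambda i,x,y,w,h,k:cv2.resize(i[y:y+h,x:x+w],None,fx=k,fy=k,interpolation=cv2.INTER_CUBIC)
cv2.imwrite('pics/c2.png',np.vstack([z(t,205,135,70,24,11),z(s,190,165,70,30,11)]))
for f in ('pics/t1.png','pics/t2.png'):
    i=cv2.imread(f).astype(int)
    for r in (145,146,147): print(f,r,'R',i[r,228:252,2].tolist(),'B',i[r,228:252,0].tolist())
"
```

```text
pics/t1.png 145 R [207, 206, 185, 135, 95, 81, 76, 76, 90, 96, 92, 89, 118, 156, 173, 154, 115, 90, 105, 162, 187, 189, 188, 188] B [214, 213, 190, 130, 71, 56, 57, 59, 64, 64, 61, 66, 104, 144, 163, 140, 91, 60, 93, 164, 192, 195, 194, 193]
pics/t1.png 146 R [207, 206, 185, 135, 99, 91, 86, 76, 92, 101, 99, 109, 160, 199, 211, 192, 141, 99, 113, 173, 197, 194, 189, 188] B [213, 212, 190, 127, 62, 44, 44, 43, 49, 53, 50, 78, 147, 193, 206, 184, 122, 60, 94, 173, 202, 200, 195, 194]
pics/t1.png 147 R [208, 206, 184, 135, 106, 107, 103, 90, 100, 108, 107, 115, 149, 177, 183, 168, 131, 102, 120, 177, 201, 198, 191, 188] B [214, 212, 187, 126, 69, 61, 62, 59, 61, 64, 61, 79, 131, 169, 177, 158, 108, 62, 99, 176, 206, 204, 196, 194]
pics/t2.png 145 R [195, 193, 188, 155, 105, 83, 78, 67, 61, 81, 131, 185, 185, 167, 122, 82, 80, 82, 79, 108, 174, 190, 189, 188] B [200, 199, 194, 156, 92, 51, 45, 41, 38, 52, 116, 179, 178, 158, 106, 56, 48, 49, 49, 105, 180, 196, 195, 194]
pics/t2.png 146 R [203, 202, 191, 153, 108, 90, 89, 81, 72, 89, 140, 191, 197, 180, 134, 89, 86, 90, 85, 114, 176, 191, 190, 189] B [208, 207, 197, 155, 90, 49, 45, 42, 40, 55, 123, 184, 191, 174, 121, 61, 46, 47, 44, 105, 182, 198, 196, 195]
pics/t2.png 147 R [207, 207, 195, 159, 120, 106, 104, 101, 90, 98, 123, 152, 159, 149, 118, 96, 99, 103, 101, 124, 177, 191, 191, 189] B [213, 213, 201, 160, 106, 76, 70, 69, 66, 70, 101, 141, 150, 139, 102, 72, 69, 69, 67, 113, 182, 197, 196, 195]
```

View pics/c2.png

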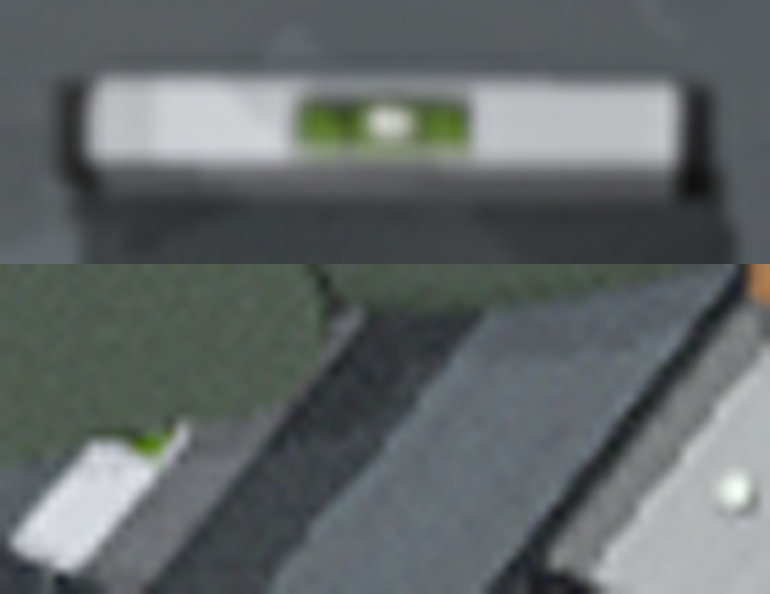

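Vial spans cols 231.5–247.3 (centre 239.4), bubble centroid at 240.0: ≈2 mm to the right still, consistent with 44° turned. About 8° more.

```bash
python3 -m handwheel '3 0 0 -0.001 0 0 0;6 0 0 -0.0015 0 0 0;8 0 0 -0.002 0 0 0;8 0 0 -0.002 0 0 0;8 0 0 -0.002 0 0 0;8 0 0 -0.002 0 0 0.02;8 0 0 -0.002 0 0 0.035;8 0 0 -0.002 0 0 0.035;8 0 0 -0.002 0 0 0.035'
python3 -m handwheel '0 0 0 -0.04 0 0 0.035;0 0 0 -0.08 0 0 0.035;0 0 0 -0.1 0 0 0.035;0 0 0 -0.1 0 0 0.035;0 0 0 -0.1 0 0 0.035;0 0 0 -0.1 0 0 0.035;0 0 0 -0.1 0 0 0.035;0 0 0 -0.1 0 0 0.035'
cat >> h.py <<'E'
def bub():
    t=np.mean([env.grab_frame("top")[...,2].astype(float) for _ in range(2)],0)
    for r in (145,146):
        p=t[r,226:254];x=np.arange(226,254)
        a=np.where(p[:14]>125)[0];
        L=[i for i in range(0,12) if p[i]>125>=p[i+1]][0];Rr=[i for i in range(16,27) if p[i]<=125<p[i+1]][-1]
        l=x[L]+(p[L]-125)/(p[L]-p[L+1]);g=x[Rr]+(125-p[Rr])/(p[Rr+1]-p[Rr])
        w=np.clip(p-65,0,None)*((x>l+1.5)&(x<g-1.5));c=(w*x).sum()/w.sum()
        print(r,"vial",l.round(2),g.round(2),"bubble",c.round(2),"mm right",((c-(l+g)/2)*3.35).round(2))
E
python3 -c "
from h import *
bub()
cmd([665.5,6.5,230],178.8)"
```

```text
time_s: 16.85
ee_pos: [639.0, 219.3, 113.0]
ee_rot: [109.5, 89.9, -77.8]
force: [-1.2, -4.6, 5.9]
gripper_width: 34.5
time_s: 17.52
ee_pos: [637.9, 220.6, 209.9]
ee_rot: [25.7, 89.8, -161.6]
force: [-0.3, 0.3, -0.2]
gripper_width: 34.7
145 vial 231.66 247.38 bubble 239.27 mm right -0.85
146 vial 231.55 247.36 bubble 239.26 mm right -0.65
t 17.62 turn [83.9  0.1 -0.2] shift [-0.0194  0.2091 -0.054 ] q6 115.4 F [-0.3  0.1  0. ]
```

```bash
python3 -c "
from h import *
print(onz('top',239.45,145.7,162))"
python3 -m handwheel '-96 0 0 -0.019 0.209 -0.054 0;-96 0 0 -0.019 0.209 -0.054 0;-96 0 0 -0.019 0.209 -0.054 0;-96 0 0 -0.019 0.209 -0.054 0;-96 0 0 -0.019 0.209 -0.054 0;-96 0 0 -0.019 0.209 -0.054 0;-96 0 0 -0.019 0.209 -0.054 0;-96 0 0 -0.019 0.209 -0.054 0;-96 0 0 -0.019 0.209 -0.054 0;-96 0 0 -0.019 0.209 -0.054 0;-96 0 0 -0.019 0.209 -0.054 0;-96 0 0 -0.019 0.209 -0.054 0'  20
python3 -m handwheel '-10 0 0 0 0 0 0;-10 0 0 0 0 0 0;-10 0 0 0 0 0 0;-10 0 0 0 0 0 0'
python3 -c "
from h import *
cmd([665.5,6.5,175],178.8)
t=env.grab_frame('top')[:,:,::-1];s=env.grab_frame('side')[:,:,::-1];cv2.imwrite('pics/t3.png',t);cv2.imwrite('pics/s3.png',s)
z=lambda i,x,y,w,h,k:cv2.resize(i[y:y+h,x:x+w],None,fx=k,fy=k,interpolation=cv2.INTER_CUBIC)
cv2.imwrite('pics/c3.png',np.vstack([z(t,160,110,130,60,5),z(s,165,150,130,60,5)]))"
```

```text
[666.24521379   7.74676809 162.        ]
time_s: 18.62
ee_pos: [665.8, 6.7, 230.3]
ee_rot: [-77.2, 89.9, -178.9]
force: [-0.0, 0.0, -0.4]
gripper_width: 0.5
time_s: 18.95
ee_pos: [665.9, 6.7, 230.5]
ee_rot: [-81.6, 90.0, -173.7]
force: [0.0, -0.6, 0.1]
gripper_width: 0.2
t 18.95 turn [-0.9  0.   0. ] shift [ 0.0555 -0.0003  0.0002] q6 1.7 F [ 0.  -0.6  0.1]
```

View pics/c3.png

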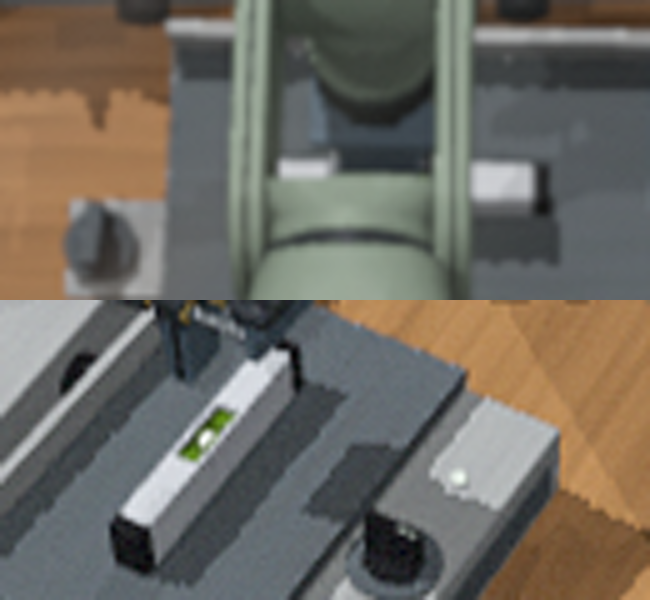

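Side view: bubble (206,439) is centred in the vial (ends 182,458 / 232,412); the foot bar and knob are sound. Now press.

```bash
python3 -m handwheel '0 0 0 0.03 0 0 0;0 0 0 0.05 0 0 0;0 0 0 0.06 0 0 0;0 0 0 0.063 0 0 0;0 0 0 0.063 0 0 0;0 0 0 0.063 0 0 0'
python3 -m handwheel '0 0 0 0.001 0 0 0;0 0 0 0.002 0 0 0;0 0 0 0.003 0 0 0;0 0 0 0.003 0 0 0;0 0 0 0.003 0 0 0'
```

```text
time_s: 19.55
ee_pos: [666.8, 6.7, 169.1]
ee_rot: [88.5, 89.9, -3.6]
force: [-0.1, 0.4, 0.5]
gripper_width: -0.0
time_s: 19.97
ee_pos: [666.0, 6.7, 165.2]
ee_rot: [69.3, 90.0, -22.7]
force: [-0.8, 0.2, 1.0]
gripper_width: 0.7
```

```bash
python3 -m handwheel '0 0 0 0.001 0 0 0;0 0 0 0.002 0 0 0;0 0 0 0.002 0 0 0;0 0 0 0.002 0 0 0'
python3 -m handwheel '0 0 0 0.001 0 0 0;0 0 0 0.002 0 0 0;0 0 0 0.002 0 0 0;0 0 0 0.002 0 0 0'
```

```text
time_s: 20.3
ee_pos: [665.9, 6.7, 162.8]
ee_rot: [-74.5, 90.0, -166.5]
force: [0.4, 0.0, -0.4]
gripper_width: 0.3
time_s: 20.63
ee_pos: [666.1, 6.8, 162.5]
ee_rot: [92.2, 89.9, 0.1]
force: [-2.0, -0.7, 6.3]
gripper_width: 0.6
```

```bash
python3 -m handwheel '0 0 0 0.001 0 0 0;0 0 0 0.002 0 0 0;0 0 0 0.003 0 0 0;0 0 0 0.003 0 0 0;0 0 0 0.003 0 0 0;0 0 0 0.003 0 0 0'
```

```text
time_s: 21.13
ee_pos: [666.3, 6.8, 162.5]
ee_rot: [92.1, 89.8, 0.1]
force: [-5.6, 0.6, 15.5]
gripper_width: 0.4
```

```bash
python3 -m handwheel '0 0 0 0.001 -0.0005 0 0;0 0 0 0.0018 -0.001 0 0;0 0 0 0.0018 -0.001 0 0;0 0 0 0.0018 -0.001 0 0;0 0 0 0.0018 -0.001 0 0;0 0 0 0.0018 -0.001 0 0;0 0 0 0.0018 -0.001 0 0;0 0 0 0.0018 -0.001 0 0;0 0 0 0.0018 -0.001 0 0;0 0 0 0.0018 -0.001 0 0;0 0 0 0.0018 -0.001 0 0;0 0 0 0.0018 -0.001 0 0'
python3 -c "
from h import *
t=env.grab_frame('top')[:,:,::-1];s=env.grab_frame('side')[:,:,::-1]
z=lambda i,x,y,w,h,k:cv2.resize(i[y:y+h,x:x+w],None,fx=k,fy=k,interpolation=cv2.INTER_CUBIC)
cv2.imwrite('pics/c4.png',np.hstack([z(t,100,90,270,200,1.5),z(s,165,140,100,75,4)]))"
```

```text
time_s: 22.13
ee_pos: [666.3, 6.8, 162.4]
ee_rot: [92.0, 89.6, -0.1]
force: [-5.2, -0.1, 22.4]
gripper_width: 0.5
```

View pics/c4.png

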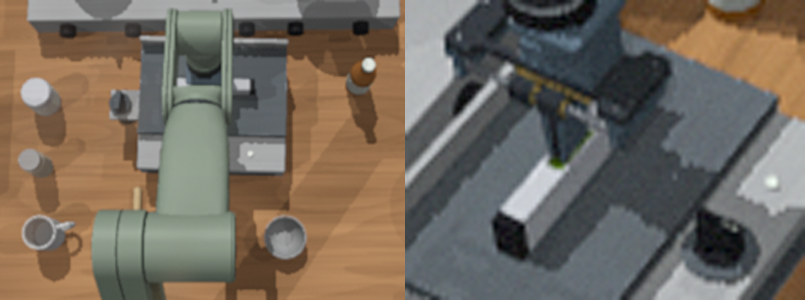

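The fingertips press the level's middle (right panel ≈(560,150)), the level stands square, the knob is at off and the bystanders visible in the left panel haven't moved. Handing in.

```bash
python3 -c "
from workcell import env
print(env.job_done(), env.state()['force'])"
```

```text
the job is handed in; nothing more can be done
the job is handed in; nothing more can be done
```

The job is handed in, in the order you asked, at about 22 s of the 72 s allowed.

- **Knob:** I turned it anticlockwise until the end stop pushed back. In both camera views its mark then pointed straight to the back of the griddle.
- **Spirit level:** It stands on its narrow base on the middle of the plate, lengthwise across the griddle, and I let go of it there.
- **Levelling foot:** I turned it about 52° clockwise. The bubble went from about 11 mm right of centre to about 0.7–0.85 mm left, within the 3.5 mm allowed. That reading came from the top camera, about 1 s after the foot stopped turning. A side view 1.3 s later also showed the bubble centred.
- **Final press:** The arm ended pressing down on the middle of the level with about 22 N, plus about 5 N of sideways force. It was still pressing at hand-in.

**Checks with limits:**
- The fingers cover the vial while pressing, so I could not read the bubble again then. The level looked unmoved in the last side view.
- My first automatic bubble reading was wrong because it measured only part of the vial, so I replaced it with one based on the vial's edges.
- The mug, salt jar, sauce bottle and bowl looked undisturbed in the last view. The spatula was mostly hidden by the arm and the wrench was out of frame. The arm never went low near either of them.

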